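# Index the lamp slide one notch and close its cover

### The arm

A 6-joint arm with a two-finger parallel gripper is mounted at the origin on the work surface. World frame = base frame: x ahead of the robot, y to its left, z up, the work surface at z = 0. Lengths are in m, angles in rad, forces in N, time in s.
With the tool pointing down it reaches from about 0.25 to 0.725 m from the base axis. Payload 4 kg.
Tool frame: the origin (TCP) lies midway between the tips of the shut fingers; the grasp point (between the pads) lies 19 mm behind it (bot.grip_point_offset is the distance from the TCP to the grasp point, in m); z points along the fingers, y is the line along which they close (so a half turn about z gives the same grasp; the last joint's range is limited). The gripper opens to 85 mm and grips with 20 to 120 N. Pads are 22 mm wide; open, the fingers measure 114 mm over their backs; the gripper's body (76 mm by 85 mm) begins 54 mm behind the grasp point. The pads swing forward as they close: fully open they stand 13 mm farther back than shut.
Start: joints at [1.252, 0.241, 0.005, 1.335, 0, 1.571], TCP at [0.157, 0.475, 0.231] pointing down, gripper open.
Joint ranges: [-2.72, 2.72], [-1.05, 1.87], [-1.09, 1.28], [-1.99, 2.15], [-1.42, 1.44], [-3.14, 3.14]. Speed limits (rad/s): [2.79, 2.79, 3.14, 3.14, 3.14, 3.14].

### API

Orientations are given as a unit quaternion [x, y, z, w].
In Python, from workcell import bot gives the robot as it stands.
- The arm moves only by the tool step_arm, never from a script. Its argument "targets" is text: rows parted by semicolons, each of 7 numbers parted by spaces: the opening, from -1 (shut) to 1 (fully open), so that 0 is half open, then the shift along the world's x, y, z normalised to -1 to 1, where 1 is 0.5 m, then the turn, a rotation vector about the world's x, y, z normalised to -1 to 1, where 1 is pi/4 rad. In form: gripper x y z wx wy wz; .... A call has 1 to 10 rows; each row is the pose to reach, as a shift and turn from the pose commanded when the call began; what a row does not reach only later rows make up. A row lasts 1/12 s, in which the tool goes at most 41.7 mm and 7.16 degrees, less where a joint would pass 70% of its speed; a pose out of reach is approached as far as the arm can. A call with a number of a shift or a turn outside -1 to 1 is refused whole. A call with a gripper value outside its range is refused whole. The fingers move at their own pace and stop on an object; the grip force is fixed at half the most. Time passes only in rows, so rows that repeat a pose let the fingers close. It gives the time, the measured TCP pose, the force, the opening and the grip force at its end, in the units of the state.
- bot.get_obs(): the state, without advancing time (a new reading comes with each control period).
- bot.camera(name): name is "scene" or "side" or "wrist"; returns the picture (480x640x3 uint8, red, green, blue); there is no depth.
- bot.camera_info(name): a dict with "vertical_fov" (degrees; the focal length in pixels is half the picture's height over the tangent of half this angle, whatever the lens; pixels are square), "cx", "cy" (the principal point, pixels), "pose" (4x4, takes a point from camera to world coordinates). Camera axes: x right, y up, looking along -z (the intrinsics and any distortion apply to the point x, -y, -z); pixel columns grow to the right and rows downward; lengths in m; the calibration is good to about 2 mm. The wrist camera is an equidistant fisheye: a pixel r from the principal point sees the ray r / f radians off the axis. A picture is of the moment at which its call begins: read the wrist's pose just before it. camera_info takes no time and is no camera call; for the wrist camera it gives the pose at the moment of the call.
- bot.job_done(): hands the job in; it is judged then, once.
The state is a dict: "clock": time; "joint_pos": joint angles; "joint_vel": joint speeds; "tau": joint torques, N m; "eef_pos": TCP position; "tool_rot": TCP orientation; "ft_force": force on the tool from outside, world axes, zero at the start; "ft_torque": the same for the moment, N m; "grip_width": finger opening in m; "grasp_force": force on a finger pad.
Only numpy, scipy, OpenCV 4.12 (cv2) and the standard library are available. Lean on these libraries where they do the work, as an engineer would, in place of code of your own. Each camera call takes 0.05 s, during which the arm holds its last target. There are 200 camera calls.

### The job

On the lamp test slide, pull out the red spring knob, slide the lamp carriage exactly one notch towards the dark blue solar cell, and let the knob spring fully home in that notch. Then lower the clear hinged cover gently until it is fully shut, without letting it slam. Do not bump the glass bulb on the carriage, leave the table lamp, the meter and the screwdriver where they are, and finish clear of everything.

Things in the scene. Friction and masses are not known exactly. Their poses are not given: they have to be found in the camera images.
- rig: Lamp test slide. Base plate 190 x 420 x 12 mm; origin on the bench under its middle line: the plate spans x -75..115, y +-210 mm here. +x points away from the robot (yaw up to +-17 deg), +y left along the slide, z up. Dark posts: front 16 mm square, 158 tall at x -34, y +-195; rear 20 x 16, 162 tall at x 85, y +-195. Guide rods and a brass index bar run along y.
- carriage (a joint): Position of the blue lamp carriage along the rig's y axis, m; 0 is the middle notch, where it starts; positive towards the rig's +y. Notches every 0.030 m from -0.060 to 0.060. Sliding takes about 2 N with the knob's pin out; with the pin in it is locked (1.5 mm play). Its block spans x -16..50, z 16..46 mm in the rig's frame, 80 mm along y.
- plunger (a joint): How far the red knob is pulled out along its axis, m: 0 home in a notch, 0.014 fully out. The pin is 9 mm deep in its notch and clears the bar beyond 0.0095; let go between notches it rests at about 0.009. A spring draws it home with 5 N (home) to 10 N (fully out). The 8 mm round-nosed pin drops into the 11 mm notch when the carriage is within 3 mm of it.
- knob (a point): Centre of the red knob on the carriage's front: a cylinder 24 mm across, 26 mm long. Site z = its axis = direction of pull: up and towards the robot, 30 deg from vertical to the rig's -x; point y = slide direction. On the axis below it: a sleeve 18 mm across, 15 to 35 mm from here, then the brass bar at 41 mm. Home, this point is 63 mm above the bench, 64 mm before the bulb's axis.
- bulb: The glass bulb standing on the carriage: a globe 70 mm in diameter whose centre is 45 mm above this origin (top 156 mm above the bench), on a white neck and holder; this origin is at the foot of the bulb on its vertical axis. It moves with the carriage. Fragile: it must not be pushed.
- cell: The dark blue solar cell in an aluminium frame: an upright plate 66 x 8 mm, 130 mm high, with its origin at the centre of its foot. It is fixed on the rig's base plate at one end of the slide, about 155 mm from the rig's middle along y, on the +y or the -y side.
- blank: A plain white plate of the same shape as the solar cell, fixed at the other end of the slide.
- hood (a joint): Angle of the clear cover, rad: 0 fully shut (level, 165 mm above the bench), pi/2 upright. Starts at 0.95 to 1.3. Its front edge swings up and away from the robot about the hinge line. About 0.9 kg; a stiff friction hinge holds it at any angle, so it must be pushed all the way down: about 7 N at its edge when steep, 1 to 3 N near the end. Over 1 rad/s at the end is a slam.
- hood_hinge (a point): Middle of the cover's hinge line, at x 85, z 165 mm of the rig's frame. The point turns with the cover: -x points along the panel to its free edge, z is the panel's outward normal (up when shut), y the hinge line. The panel is clear, 386 mm wide along y, 6 mm thick, its outer face 3 mm outside this line.
- hood_edge (a point): Middle of the outer (upper when shut) face of the yellow tab at the cover's free edge, 142 mm from the hinge. The tab is 80 mm wide along y, 8 mm thick and reaches from 129 to 155 mm from the hinge. Beside it, 126 to 130 mm from the hinge, a lip along the whole edge reaches 27 mm to the inner side.
- table_lamp: Bystander, loose: a table lamp with a dark round wooden foot 100 mm in diameter and 24 mm high and an amber bulb 66 mm wide, 145 mm tall in all; origin at the centre of its underside. It stands in front of one end of the rig.
- meter: Bystander, loose: a black digital panel meter with red digits, 50 x 80 mm foot, 56 mm tall; origin at the centre of its underside. It stands in front of the other end of the rig.
- screwdriver: Bystander, loose: a screwdriver with an orange handle, 150 mm long and about 30 mm thick at most, lying on the bench before the middle of the rig, roughly along the rig's y axis; the origin is under its middle.

How it is judged:
By the outcome, as a careful person would: the job done as asked, in the order asked, and still so for the second after the job is handed in, with the robot touching nothing.
It also fails if it takes over 58 s, if anything falls off the work surface, if the arm or the gripper's body presses on something with over 40 N, if the wrist force passes 120 N, or if a joint passes its speed limit or range.

## Working session

There is one attempt and no reset: what is moved stays moved. The work goes in short steps, Python scripts to look and compute and a tool call to move; the robot and the scene stay as the last step left them, time stands still between calls to the robot, and variables do not carry over. Pictures are saved under pics/ and viewed, at most 10 in all, crops included, and the job is handed in when it is done.

Besides the shell and the picture viewer there is one more tool, called after "Call:" as name(argument=value, ...), one argument or row to a line, values as JSON. step_arm: Moves the arm, as the interface text tells. Scaled input: -1 to 1 covers 0.5 m each way for a shift and pi/4 rad each way for a turn. Its arguments: {"type":"object","properties":{"targets":{"type":"string"}},"required":["targets"]}

```bash
mkdir -p pics
python3 - <<'E'
from workcell import bot
import cv2,numpy as np
for n in ("scene","side"):
    im=bot.camera(n); cv2.imwrite(f"pics/{n}0.png",im[:,:,::-1]); i=bot.camera_info(n); print(n,i["vertical_fov"],i["cx"],i["cy"],np.round(i["pose"],3).tolist())
o=bot.get_obs(); print(o["clock"],o["eef_pos"],o["tool_rot"],o["ft_force"])
E
```

```text
scene 56.59523098708709 308.53740633307257 233.02600673557063 [[-0.995, 0.097, -0.037, 0.487], [-0.103, -0.944, 0.314, 0.292], [-0.004, 0.316, 0.949, 0.88], [0.0, 0.0, 0.0, 1.0]]
side 53.06776462899502 308.1876864526018 248.1394635706482 [[0.33, 0.891, -0.313, 0.24], [-0.944, 0.313, -0.105, -0.043], [0.005, 0.33, 0.944, 0.902], [0.0, 0.0, 0.0, 1.0]]
0.1 [0.15653713 0.47426686 0.23049638] [ 1.58715643e-01  9.87323876e-01 -9.41840480e-04 -1.49500267e-04] [ 0.24556078 -0.12419697 -0.51270574]
```

View pics/scene0.png

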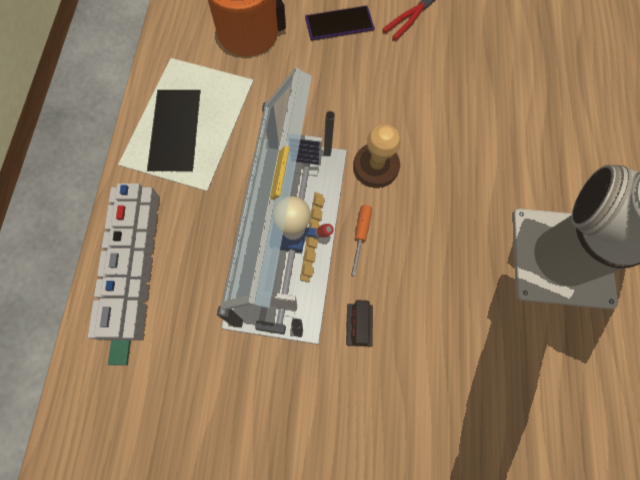

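View pics/side0.png

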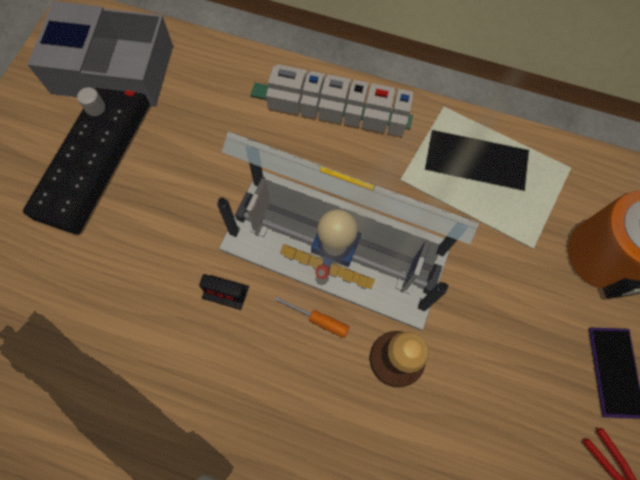

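```bash
cat > h.py <<'E'
from workcell import bot
import cv2,numpy as np
def ray(n,u,v):
    i=bot.camera_info(n); f=240/np.tan(np.radians(i["vertical_fov"])/2); P=np.array(i["pose"])
    d=P[:3,:3]@np.array([(u-i["cx"])/f,-(v-i["cy"])/f,-1]); return P[:3,3],d/np.linalg.norm(d)
def onz(n,u,v,z):
    p,d=ray(n,u,v); return p+d*(z-p[2])/d[2]
def tri(a,b):
    A=0;B=0;R=[ray("scene",*a),ray("side",*b)]
    for p,d in R:
        M=np.eye(3)-np.outer(d,d); A=A+M; B=B+M@p
    x=np.linalg.solve(A,B); return x,[np.linalg.norm((np.eye(3)-np.outer(d,d))@(x-p)) for p,d in R]
E
python3 - <<'E'
import cv2,numpy as np
a=cv2.imread('pics/scene0.png');b=cv2.imread('pics/side0.png')
A=cv2.resize(a[60:350,210:410],None,fx=2,fy=2,interpolation=cv2.INTER_CUBIC)
B=cv2.resize(b[125:335,195:485],None,fx=2.75,fy=2.75,interpolation=cv2.INTER_CUBIC)
cv2.imwrite('pics/A.png',A);cv2.imwrite('pics/B.png',B)
for n,im,(x0,x1,y0,y1) in (('scene',a,(210,345,60,350)),('side',b,(215,480,125,330))):
    h=cv2.cvtColor(im,cv2.COLOR_BGR2HSV)
    for c,lo,hi in (('red',(172,110,60),(180,255,255)),('yel',(22,190,140),(32,255,255))):
        m=cv2.inRange(h,lo,hi); m2=m*0; m2[y0:y1,x0:x1]=m[y0:y1,x0:x1]
        k,l,s,ce=cv2.connectedComponentsWithStats(m2)
        print(n,c,[(s[i].tolist(),ce[i].round(1).tolist()) for i in range(1,k) if s[i][4]>15])
E
```

```text
scene red []
scene yel []
side red []
side yel [([321, 168, 39, 16, 130], [339.3, 175.5])]
```

View pics/A.png

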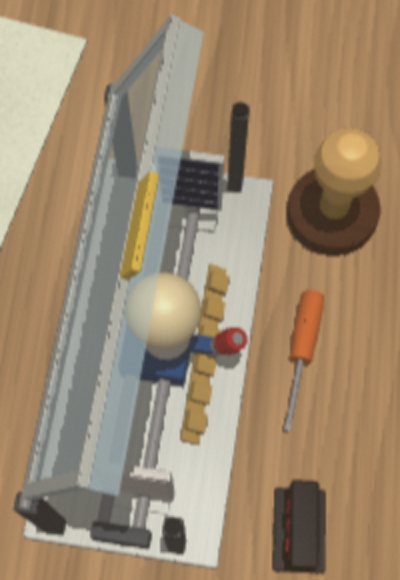

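View pics/B.png

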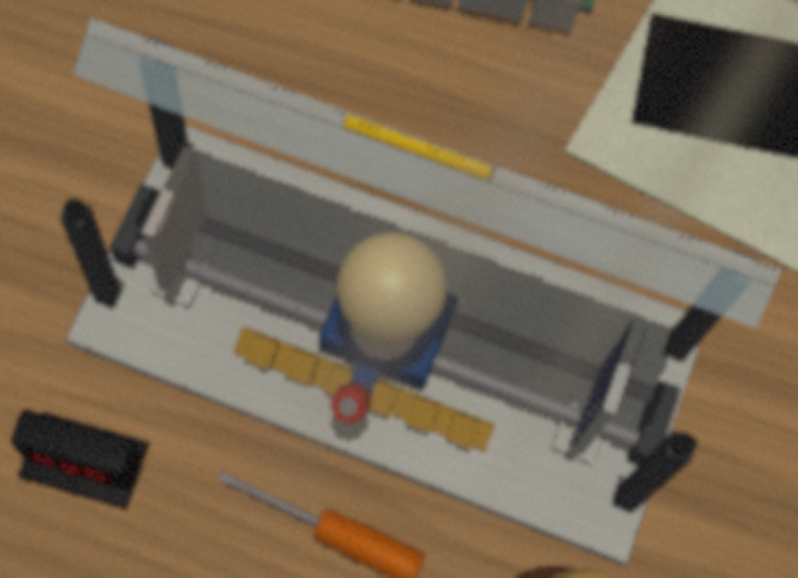

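Run:
```python
from h import *
A=lambda x,y:(210+x/2-.25,60+y/2-.25)
B=lambda x,y:(195+x/2.75-.3,125+y/2.75-.3)
r=lambda v:np.round(v,4)
a=onz('scene',*A(272,180),.012);b=onz('scene',*A(216,566),.012)
c=onz('side',*B(626,561),.012);d=onz('side',*B(68,341),.012)
for p,q in((a,b),(c,d)):
    e=q-p; L=np.linalg.norm(e); y=e/L; x=np.array([y[1],-y[0],0]); print('front -y,+y',r(p),r(q),'L',r(L),'yaw',r(np.arctan2(-y[0],y[1])),'org',r((p+q)/2+x*.075))
print('bulb',tri(A(163,313),B(391,288)),'knob',tri(A(231,342),B(350,404)))
print('tab',tri(A(140,225),B(419,148)))
print('tab ends',tri(A(150,176),B(492,173))[0],tri(A(129,275),B(345,122))[0])
print('post-y top',tri(A(241,108),B(680,445)), 'lamp', onz('scene',*A(334,208),.024),onz('side',398,357,.024))
print('lamp top',tri(A(350,158),(407,352)))
print('screw', [onz('scene',*A(*q),.015) for q in((288,430),(311,295),(305,362))])
print('meter',[onz('scene',*A(*q),.056) for q in((290,485),(325,485),(325,565))])
```

```text
front -y,+y [ 0.4599 -0.1953  0.012 ] [0.481  0.2205 0.012 ] L 0.4163 yaw -0.0506 org [0.5454 0.0088 0.012 ]
front -y,+y [ 0.4554 -0.1963  0.012 ] [0.4759 0.2193 0.012 ] L 0.4161 yaw -0.0493 org [0.5406 0.0078 0.012 ]
bulb (array([0.55190543, 0.00814622, 0.11144086]), [np.float64(0.0003976044577298601), np.float64(0.0003976044577297816)]) knob (array([0.48648625, 0.01128154, 0.05568938]), [np.float64(0.0011355860017019917), np.float64(0.0011355860017018427)])
tab (array([0.56139968, 0.00704823, 0.28828304]), [np.float64(0.0007999434177457494), np.float64(0.0007999434177455752)])
tab ends [ 0.55885234 -0.03273156  0.29054089] [0.56373266 0.0477356  0.28823357]
post-y top (array([ 0.49773743, -0.18481006,  0.15758732]), [np.float64(0.0020174255402505563), np.float64(0.002017425540250497)]) lamp [ 0.39194823 -0.16175446  0.024     ] [ 0.38877187 -0.16599164  0.024     ]
lamp top (array([ 0.38773816, -0.1661568 ,  0.11678034]), [np.float64(0.0027477372591974297), np.float64(0.002747737259197416)])
screw [array([0.42274999, 0.08265629, 0.015     ]), array([ 0.40920177, -0.06333188,  0.015     ]), array([0.41062377, 0.01038772, 0.015     ])]
meter [array([0.42024948, 0.14432133, 0.056     ]), array([0.38803561, 0.14099533, 0.056     ]), array([0.38381594, 0.21311324, 0.056     ])]
```

Run:
```python
from h import *
from scipy.spatial.transform import Rotation as R
y=np.array([.05,.9987,0])
q=R.from_quat(bot.get_obs()['tool_rot']); e=q.apply([0,1,0]); print(e,q.apply([0,0,1]))
t=np.arctan2(-y[0],y[1])-np.arctan2(-e[0],e[1])
r=R.from_rotvec(-np.pi/6*y)*R.from_rotvec([0,0,t]); print(r.as_rotvec()/(np.pi/4))
```

```text
[ 0.31340721  0.94961692 -0.00190726] [-5.94180000e-04 -1.81234712e-03 -9.99998181e-01]
[-0.12259456 -0.65727174  0.33431939]
```

Call:
step_arm(
  targets="1 0.486 -0.75 0.04 -0.123 -0.657 0.334;1 0.486 -0.75 0.04 -0.123 -0.657 0.334;1 0.486 -0.75 0.04 -0.123 -0.657 0.334;1 0.486 -0.75 0.04 -0.123 -0.657 0.334;1 0.486 -0.75 0.04 -0.123 -0.657 0.334;1 0.486 -0.75 0.04 -0.123 -0.657 0.334;1 0.486 -0.75 0.04 -0.123 -0.657 0.334;1 0.486 -0.75 0.04 -0.123 -0.657 0.334;1 0.486 -0.75 0.04 -0.123 -0.657 0.334;1 0.486 -0.75 0.04 -0.123 -0.657 0.334",
)

```text
clock: 0.93
eef_pos: [0.3831, 0.1239, 0.2502]
tool_rot: [0.023, 0.965, -0.006, 0.259]
ft_force: [0.3, -0.3, -0.7]
grip_width: 0.0852
grasp_force: 0.0
```

Call:
step_arm(
  targets="1 0.096 -0.174 -0.238 0 0 0;1 0.096 -0.174 -0.238 0 0 0;1 0.096 -0.174 -0.238 0 0 0;1 0.096 -0.174 -0.238 0 0 0;1 0.096 -0.174 -0.238 0 0 0;1 0.096 -0.174 -0.238 0 0 0;1 0.096 -0.174 -0.238 0 0 0",
)

```text
clock: 1.52
eef_pos: [0.4313, 0.0387, 0.1314]
tool_rot: [0.024, 0.966, -0.007, 0.259]
ft_force: [0.4, 1.3, 0.1]
grip_width: 0.0853
grasp_force: 0.0
```

```bash
cat >> h.py <<'E'
def wray(u,v,i):
    f=240/np.tan(np.radians(i["vertical_fov"])/2); P=np.array(i["pose"]); x,y=u-i["cx"],v-i["cy"]; r=np.hypot(x,y); t=r/f
    d=np.array([np.sin(t)*x/r,-np.sin(t)*y/r,-np.cos(t)]); return P[:3,3],P[:3,:3]@d
def wproj(X,i):
    f=240/np.tan(np.radians(i["vertical_fov"])/2); P=np.array(i["pose"]); c=P[:3,:3].T@(np.array(X)-P[:3,3])
    t=np.arctan2(np.hypot(c[0],c[1]),-c[2]); k=f*t/np.hypot(c[0],c[1]); return i["cx"]+k*c[0],i["cy"]-k*c[1]
E
python3 - <<'E'
from h import *
i=bot.camera_info('wrist'); im=bot.camera('wrist'); cv2.imwrite('pics/w1.png',im[:,:,::-1])
o=bot.get_obs(); print(o['eef_pos'],o['tool_rot'],o['joint_pos']); K=np.array([.488,.0113,.063]); print(wproj(K,i), np.round(i['pose'],3).tolist(),i['vertical_fov'])
E
```

```text
[0.43185103 0.03929736 0.13222421] [ 0.02387114  0.96541356 -0.0062039   0.2595541 ] [ 0.16533524 -0.14438076 -0.84376532  0.35608623 -0.10667292  0.1866425 ]
(np.float64(281.87247607357057), np.float64(263.8470577216722)) [[0.05, -0.661, -0.749, 0.291], [0.999, 0.033, 0.037, 0.046], [0.0, -0.75, 0.662, 0.214], [0.0, 0.0, 0.0, 1.0]] 65.70646984690485
```

View pics/w1.png

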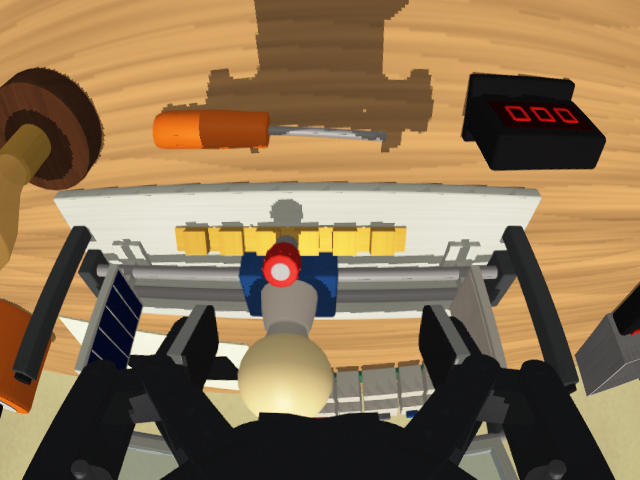

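Run:
```python
from h import *
i=bot.camera_info('wrist'); im=cv2.imread('pics/w1.png'); K=np.array([.488,.0113,.063]);a=np.array([-.499,.025,.866]);x=np.array([.9987,-.05,0]);y=np.array([.05,.9987,0])
print(wproj(K+.013*a,i)); O=np.array([.543,.008,0])
for s in(-1,1): print('plate front corner',wproj(O-.075*x+s*.21*y+[0,0,.012],i),'post top',wproj(O-.034*x+s*.195*y+[0,0,.158],i))
h=cv2.cvtColor(im,cv2.COLOR_BGR2HSV)[225:300,240:330]
red=((h[...,0]>172)|(h[...,0]<6))&(h[...,1]>150)&(h[...,2]>60); ys,xs=np.nonzero(red); print('red',xs.min()+240,xs.max()+240,ys.min()+225,ys.max()+225)
w=(h[...,1]<50)&(h[...,2]>150); w[:30]=0; w=w.astype('uint8'); n,l,s,c=cv2.connectedComponentsWithStats(w); print([(s[k].tolist(),c[k]+[240,225]) for k in range(1,n)])
```

```text
(np.float64(278.99796950235253), np.float64(269.925086950423))
plate front corner (np.float64(50.709068846320974), np.float64(197.56857618261495)) post top (np.float64(22.16330833278073), np.float64(373.8409408926487))
plate front corner (np.float64(541.0934612830093), np.float64(195.40868158091058)) post top (np.float64(564.1955632916378), np.float64(385.7228761905659))
red 262 300 242 286
[([32, 39, 17, 16, 227], array([280.03524229, 271.4845815 ]))]
```

Call:
step_arm(
  targets="1 0.031 -0.05 0 0 0 0;1 0.031 -0.05 0 0 0 0;1 0.055 -0.052 -0.042 0 0 0;1 0.079 -0.053 -0.083 0 0 0;1 0.103 -0.054 -0.125 0 0 0;1 0.127 -0.055 -0.166 0 0 0;1 0.127 -0.055 -0.166 0 0 0;1 0.127 -0.055 -0.166 0 0 0",
)

```text
clock: 2.23
eef_pos: [0.4944, 0.0122, 0.0475]
tool_rot: [0.023, 0.966, -0.006, 0.258]
ft_force: [0.3, -0.6, -0.3]
grip_width: 0.0856
grasp_force: 0.0
```

Call:
step_arm(
  targets="-1 0 0 0 0 0 0;-1 0 0 0 0 0 0;-1 0 0 0 0 0 0;-1 0 0 0 0 0 0;-1 0 0 0 0 0 0;-1 0 0 0 0 0 0;-1 0 0 0 0 0 0;-1 0 0 0 0 0 0",
)

```text
clock: 2.9
eef_pos: [0.4949, 0.011, 0.0491]
tool_rot: [0.024, 0.965, -0.007, 0.26]
ft_force: [-6.4, -0.1, 10.2]
grip_width: 0.0222
grasp_force: 58.1
```

Call:
step_arm(
  targets="-1 -0.004 0 0.007 0 0 0;-1 -0.007 0 0.013 0 0 0;-1 -0.01 0.001 0.018 0 0 0;-1 -0.013 0.001 0.0225 0 0 0;-1 -0.013 0.001 0.0225 0 0 0",
)

```text
clock: 3.32
eef_pos: [0.4886, 0.0113, 0.0599]
tool_rot: [0.024, 0.965, -0.007, 0.259]
ft_force: [7.6, -0.7, -8.5]
grip_width: 0.0222
grasp_force: 59.1
```

Call:
step_arm(
  targets="-1 0 -0.01 0 0 0 0;-1 -0.001 -0.02 0 0 0 0;-1 -0.0015 -0.03 0 0 0 0;-1 -0.002 -0.04 0 0 0 0;-1 -0.0025 -0.05 0 0 0 0;-1 -0.003 -0.06 0 0 0 0;-1 -0.003 -0.06 0 0 0 0;-1 -0.003 -0.06 0 0 0 0",
)

```text
clock: 3.98
eef_pos: [0.4872, -0.0192, 0.0595]
tool_rot: [0.025, 0.966, -0.007, 0.259]
ft_force: [6.2, -0.7, -8.0]
grip_width: 0.0222
grasp_force: 59.4
```

Run:
```python
from h import *
im=bot.camera('side')[:,:,::-1]; cv2.imwrite('pics/s2.png',cv2.resize(im[125:335,195:485],None,fx=2.75,fy=2.75,interpolation=cv2.INTER_CUBIC)); o=bot.get_obs(); print(o['eef_pos'],o['ft_force'])
```

```text
[ 0.48722133 -0.01923549  0.05950888] [ 6.90804549 -1.61423509 -6.91039596]
```

View pics/s2.png

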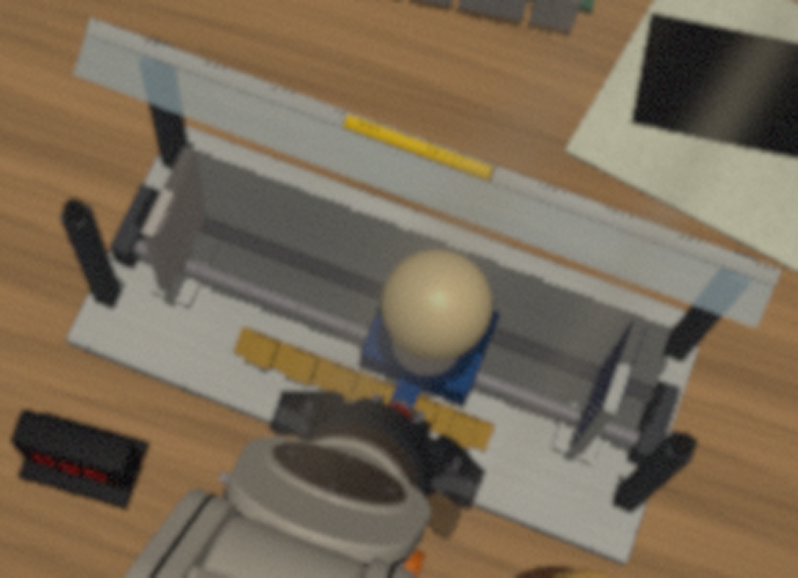

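Call:
step_arm(
  targets="-1 0.003 0 -0.005 0 0 0;-1 0.006 0 -0.01 0 0 0;-1 0.009 -0.001 -0.015 0 0 0;-1 0.012 -0.001 -0.02 0 0 0;-1 0.012 -0.001 -0.02 0 0 0;-1 0.012 -0.001 -0.02 0 0 0",
)

```text
clock: 4.53
eef_pos: [0.493, -0.0194, 0.0495]
tool_rot: [0.025, 0.966, -0.007, 0.259]
ft_force: [4.4, -1.8, -3.9]
grip_width: 0.0223
grasp_force: 60.2
```

Call:
step_arm(
  targets="-0.2 0 0 0 0 0 0;0.3 0 0 0 0 0 0;1 0 0 0 0 0 0;1 0 0 0 0 0 0;1 0 0 0 0 0 0;1 0 0 0 0 0 0;1 0 0 0 0 0 0;1 0 0 0 0 0 0",
)

```text
clock: 5.2
eef_pos: [0.4925, -0.019, 0.0492]
tool_rot: [0.024, 0.966, -0.007, 0.259]
ft_force: [-0.3, 0.4, -0.1]
grip_width: 0.0853
grasp_force: 0.0
```

Call:
step_arm(
  targets="1 -0.02 0.001 0.035 0 0 0;1 -0.045 0.002 0.08 0 0 0;1 -0.07 0.003 0.12 0 0 0;1 -0.095 0.004 0.165 0 0 0;1 -0.095 0.004 0.165 0 0 0;1 -0.095 0.004 0.165 0 0 0",
)

```text
clock: 5.7
eef_pos: [0.446, -0.017, 0.1335]
tool_rot: [0.024, 0.965, -0.007, 0.261]
ft_force: [-0.9, 0.5, -0.6]
grip_width: 0.0856
grasp_force: 0.0
```

Run:
```python
from h import *
i=bot.camera_info('wrist'); im=bot.camera('wrist'); cv2.imwrite('pics/w3.png',im[:,:,::-1])
o=bot.get_obs(); print(o['eef_pos'],o['ft_force'],o['grip_width'],o['joint_pos'])
K=np.array([.4875,.012,.063]);a=np.array([-.499,.025,.866]);y=np.array([.05,.9987,0])
for p in (0,.003,.009): print(p,wproj(K-.03*y+(.013+p)*a,i))
```

```text
[ 0.4455458  -0.0170354   0.13222482] [0.27035195 0.15061297 0.96950191] 0.08555719947263497 [-0.03171608 -0.12258749 -0.82843242  0.33958354 -0.00954952  0.01606883]
0 (np.float64(320.13935510456366), np.float64(250.98443271706057))
0.003 (np.float64(320.1651749760868), np.float64(252.7882731679081))
0.009 (np.float64(320.2187258874059), np.float64(256.5356870226641))
```

View pics/w3.png

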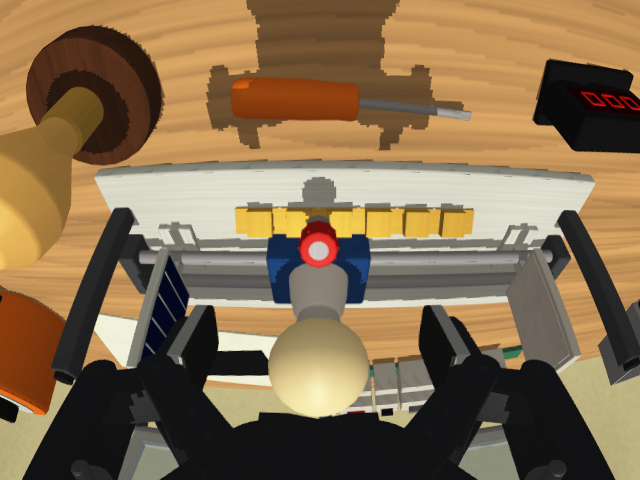

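Call:
step_arm(
  targets="0 -0.04 0.02 0.07 0 0 0;-1 -0.04 0.04 0.14 0 0 0;-1 -0.04 0.05 0.22 0 0 0;-1 -0.04 0.05 0.3 0 0 0;-1 -0.04 0.05 0.38 0 0 0;-1 -0.04 0.05 0.46 0 0 0;-1 -0.04 0.05 0.5 0 0 0;-1 -0.04 0.05 0.5 0 0 0",
)

```text
clock: 6.42
eef_pos: [0.4284, 0.0082, 0.387]
tool_rot: [0.024, 0.965, -0.006, 0.263]
ft_force: [0.8, 0.4, -0.0]
grip_width: -0.0
grasp_force: 0.0
```

Call:
step_arm(
  targets="-1 0.05 0 0.01 0.033 0.666 0;-1 0.12 0 0.01 0.033 0.666 0;-1 0.2 0 0.01 0.033 0.666 0;-1 0.28 0 0.01 0.033 0.666 0;-1 0.37 0 0.01 0.033 0.666 0;-1 0.37 0 0.01 0.033 0.666 0;-1 0.37 0 0.01 0.033 0.666 0;-1 0.37 0 0.01 0.033 0.666 0",
)

```text
clock: 7.08
eef_pos: [0.6143, 0.0079, 0.3742]
tool_rot: [0.025, 1.0, -0.001, -0.009]
ft_force: [-0.3, -0.1, 0.2]
grip_width: 0.0004
grasp_force: 0.0
```

Run:
```python
from h import *
o=bot.get_obs(); print(o['eef_pos'],o['tool_rot'],o['joint_pos'],o['ft_force'])
im=bot.camera('side')[:,:,::-1]; cv2.imwrite('pics/s4.png',im)
h=cv2.cvtColor(im,cv2.COLOR_BGR2HSV); m=cv2.inRange(h,(20,170,120),(32,255,255)); m[:130]=0;m[260:]=0;m[:,:270]=0;m[:,420:]=0; print(cv2.boundingRect(m))
```

```text
[0.61433304 0.00790478 0.37422154] [ 2.51755840e-02  9.99643140e-01 -6.67398776e-04 -8.90709945e-03] [ 1.31878735e-02  5.22446194e-01  7.89125267e-01  1.85532793e+00
 -6.50477458e-04  6.35521777e-02] [-0.32121617 -0.09190408  0.16911067]
(0, 0, 0, 0)
```

View pics/s4.png

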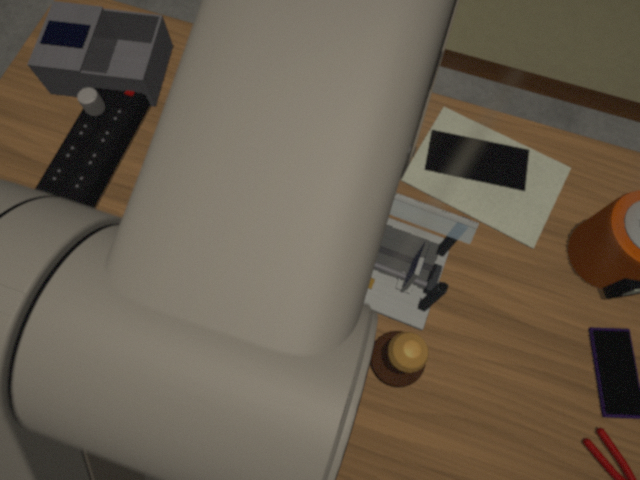

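Call:
step_arm(
  targets="-1 0 0 -0.05 0 0 0;-1 0 0 -0.1 0 0 0;-1 0 0 -0.14 0 0 0;-1 0 0 -0.168 0 0 0;-1 0 0 -0.168 0 0 0;-1 0 0 -0.168 0 0 0",
)

```text
clock: 7.63
eef_pos: [0.6083, 0.008, 0.3041]
tool_rot: [0.025, 1.0, -0.0, 0.0]
ft_force: [1.1, -0.2, 0.8]
grip_width: 0.0001
grasp_force: 0.0
```

Run:
```python
import numpy as np
for t in np.arange(1.2,-.06,-.1):
    x=.628-.138*np.cos(t)+.004*np.sin(t)+.011; z=.165+.138*np.sin(t)+.004*np.cos(t); print(round(t,2),round(x,4),round(z,4),'norm from (.608,.304):',np.round([(x-.608)*2,-(x-.608)*.1,(z-.304)*2],3))
```

```text
1.2 0.5927 0.2951 norm from (.608,.304): [-0.031  0.002 -0.018]
1.1 0.58 0.2898 norm from (.608,.304): [-0.056  0.003 -0.028]
1.0 0.5678 0.2833 norm from (.608,.304): [-0.08   0.004 -0.041]
0.9 0.5564 0.2756 norm from (.608,.304): [-0.103  0.005 -0.057]
0.8 0.5457 0.2668 norm from (.608,.304): [-0.125  0.006 -0.074]
0.7 0.536 0.257 norm from (.608,.304): [-0.144  0.007 -0.094]
0.6 0.5274 0.2462 norm from (.608,.304): [-0.161  0.008 -0.116]
0.5 0.5198 0.2347 norm from (.608,.304): [-0.176  0.009 -0.139]
0.4 0.5135 0.2224 norm from (.608,.304): [-0.189  0.009 -0.163]
0.3 0.5083 0.2096 norm from (.608,.304): [-0.199  0.01  -0.189]
0.2 0.5045 0.1963 norm from (.608,.304): [-0.207  0.01  -0.215]
0.1 0.5021 0.1828 norm from (.608,.304): [-0.212  0.011 -0.242]
-0.0 0.501 0.169 norm from (.608,.304): [-0.214  0.011 -0.27 ]
```

Call:
step_arm(
  targets="-1 -0.015 0.001 -0.009 0 0 0;-1 -0.031 0.002 -0.018 0 0 0;-1 -0.039 0.002 -0.021 0 0 0;-1 -0.048 0.003 -0.025 0 0 0;-1 -0.056 0.003 -0.028 0 0 0;-1 -0.064 0.003 -0.032 0 0 0;-1 -0.072 0.004 -0.037 0 0 0;-1 -0.08 0.004 -0.041 0 0 0;-1 -0.08 0.004 -0.041 0 0 0",
)

```text
clock: 8.38
eef_pos: [0.5702, 0.01, 0.2828]
tool_rot: [0.025, 1.0, -0.0, 0.001]
ft_force: [1.9, -1.1, 3.7]
grip_width: 0.0001
grasp_force: 1.5
```

Call:
step_arm(
  targets="-1 -0.008 0 -0.005 0 0 0;-1 -0.016 0.001 -0.01 0 0 0;-1 -0.023 0.001 -0.016 0 0 0;-1 -0.031 0.002 -0.021 0 0 0;-1 -0.038 0.002 -0.027 0 0 0;-1 -0.045 0.002 -0.033 0 0 0;-1 -0.051 0.003 -0.039 0 0 0;-1 -0.058 0.003 -0.046 0 0 0;-1 -0.064 0.003 -0.053 0 0 0;-1 -0.064 0.003 -0.053 0 0 0",
)

```text
clock: 9.22
eef_pos: [0.5367, 0.0116, 0.2544]
tool_rot: [0.025, 1.0, -0.0, -0.002]
ft_force: [0.2, -0.1, 0.2]
grip_width: -0.0
grasp_force: 0.0
```

Run:
```python
from h import *
im=bot.camera('scene')[:,:,::-1]; cv2.imwrite('pics/c5.png',cv2.resize(im[60:350,150:410],None,fx=2,fy=2,interpolation=cv2.INTER_CUBIC)); o=bot.get_obs(); print(o['eef_pos'],o['ft_force'])
```

```text
[0.53693612 0.01154888 0.2545374 ] [-0.0206113   0.22588443  0.82853583]
```

View pics/c5.png

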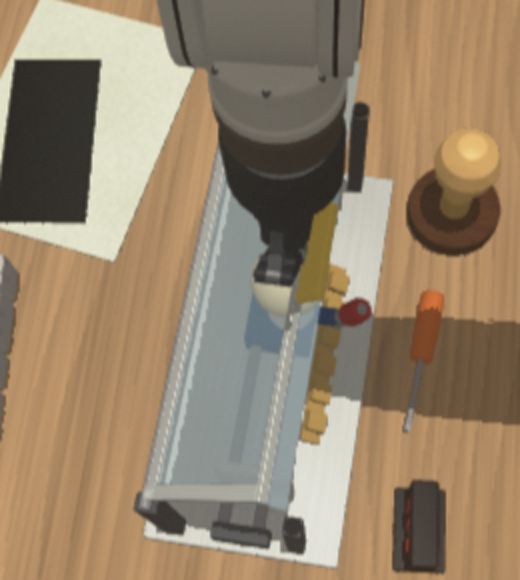

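Call:
step_arm(
  targets="-1 -0.004 0 -0.005 0 0 0;-1 -0.008 0 -0.009 0 0 0;-1 -0.011 0.001 -0.013 0 0 0;-1 -0.014 0.001 -0.018 0 0 0;-1 -0.017 0.001 -0.022 0 0 0;-1 -0.02 0.001 -0.026 0 0 0;-1 -0.023 0.001 -0.031 0 0 0;-1 -0.026 0.002 -0.035 0 0 0;-1 -0.029 0.002 -0.04 0 0 0;-1 -0.032 0.002 -0.045 0 0 0",
)

```text
clock: 10.1
eef_pos: [0.5217, 0.0124, 0.2329]
tool_rot: [0.025, 1.0, -0.0, -0.0]
ft_force: [-0.6, -0.3, 2.7]
grip_width: -0.0
grasp_force: 1.2
```

Contact is kept (2.7 N). Continue from 0.5 to 0.3, then on.

Call:
step_arm(
  targets="-1 -0.003 0 -0.005 0 0 0;-1 -0.005 0 -0.01 0 0 0;-1 -0.008 0 -0.015 0 0 0;-1 -0.01 0 -0.02 0 0 0;-1 -0.013 0 -0.024 0 0 0;-1 -0.015 0 -0.029 0 0 0;-1 -0.017 0.001 -0.034 0 0 0;-1 -0.019 0.001 -0.04 0 0 0;-1 -0.021 0.001 -0.045 0 0 0;-1 -0.023 0.001 -0.05 0 0 0",
)

```text
clock: 10.93
eef_pos: [0.5105, 0.013, 0.2078]
tool_rot: [0.025, 1.0, -0.0, -0.0]
ft_force: [0.3, -0.5, 1.7]
grip_width: -0.0003
grasp_force: 0.9
```

Call:
step_arm(
  targets="-1 -0.002 0 -0.005 0 0 0;-1 -0.003 0 -0.01 0 0 0;-1 -0.005 0 -0.015 0 0 0;-1 -0.006 0 -0.02 0 0 0;-1 -0.008 0 -0.026 0 0 0;-1 -0.009 0 -0.031 0 0 0;-1 -0.01 0 -0.036 0 0 0;-1 -0.011 0 -0.042 0 0 0;-1 -0.012 0.001 -0.047 0 0 0;-1 -0.013 0.001 -0.053 0 0 0",
)

```text
clock: 11.77
eef_pos: [0.5043, 0.0133, 0.1815]
tool_rot: [0.025, 1.0, -0.001, 0.0]
ft_force: [0.9, 0.6, 1.7]
grip_width: -0.0001
grasp_force: 0.8
```

Call:
step_arm(
  targets="-1 -0.001 0 -0.003 0 0 0;-1 -0.001 0 -0.006 0 0 0;-1 -0.001 0 -0.009 0 0 0;-1 -0.001 0 -0.012 0 0 0;-1 -0.001 0 -0.015 0 0 0;-1 -0.001 0 -0.018 0 0 0;-1 -0.001 0 -0.021 0 0 0;-1 -0.001 0 -0.024 0 0 0;-1 -0.001 0 -0.026 0 0 0;-1 -0.001 0 -0.026 0 0 0",
)

```text
clock: 12.6
eef_pos: [0.5031, 0.0135, 0.169]
tool_rot: [0.025, 1.0, -0.0, -0.0]
ft_force: [-2.9, -0.2, 5.1]
grip_width: 0.0001
grasp_force: 2.1
```

Call:
step_arm(
  targets="-1 0 0 -0.001 0 0 0;-1 0 0 -0.002 0 0 0;-1 0 0 -0.003 0 0 0;-1 0 0 -0.003 0 0 0",
)

```text
clock: 12.93
eef_pos: [0.5032, 0.0135, 0.1688]
tool_rot: [0.025, 1.0, -0.0, 0.0]
ft_force: [-4.9, -1.0, 12.1]
grip_width: -0.0003
grasp_force: 5.8
```

Call:
step_arm(
  targets="-1 0 0 0.01 0 0 0;-1 0 0 0.05 0 0 0;-1 0 0 0.12 0 0 0;-1 0 0 0.2 0 0 0;-1 -0.08 0.08 0.25 0 0 0;-1 -0.16 0.16 0.25 0 0 0;-1 -0.22 0.22 0.25 0 0 0;-1 -0.28 0.28 0.25 0 0 0;-1 -0.34 0.34 0.25 0 0 0;-1 -0.4 0.4 0.25 0 0 0",
)

```text
clock: 13.77
eef_pos: [0.3283, 0.1886, 0.2922]
tool_rot: [0.026, 1.0, 0.0, 0.0]
ft_force: [0.6, 1.7, -0.1]
grip_width: -0.0002
grasp_force: 0.0
```

Call:
step_arm(
  targets="-1 -0.08 0.08 0 0 0 0;-1 -0.16 0.16 0 0 0 0;-1 -0.2 0.25 0 0 0 0;-1 -0.2 0.32 0 0 0 0;-1 -0.2 0.38 0 0 0 0;-1 -0.2 0.38 0 0 0 0;-1 -0.2 0.38 0 0 0 0",
)

```text
clock: 14.35
eef_pos: [0.2286, 0.381, 0.2912]
tool_rot: [0.023, 1.0, 0.0, -0.0]
ft_force: [0.7, -0.1, -0.4]
grip_width: 0.0001
grasp_force: 0.0
```

Run:
```python
from h import *
a=bot.camera('scene')[:,:,::-1]; b=bot.camera('side')[:,:,::-1]
A=cv2.resize(a[60:350,210:410],None,fx=1.5,fy=1.5); B=cv2.resize(b[125:380,195:485],None,fx=1.6,fy=1.6)
im=np.zeros((435,800,3),'uint8'); im[:A.shape[0],:A.shape[1]]=A; im[:B.shape[0],310:310+B.shape[1]]=B[:, :490]; cv2.imwrite('pics/f.png',im)
o=bot.get_obs(); print(o['clock'],o['eef_pos'],o['ft_force'])
```

```text
14.45 [0.22917904 0.37754949 0.29144929] [-0.17424051 -0.48876035 -0.12089579]
```

View pics/f.png

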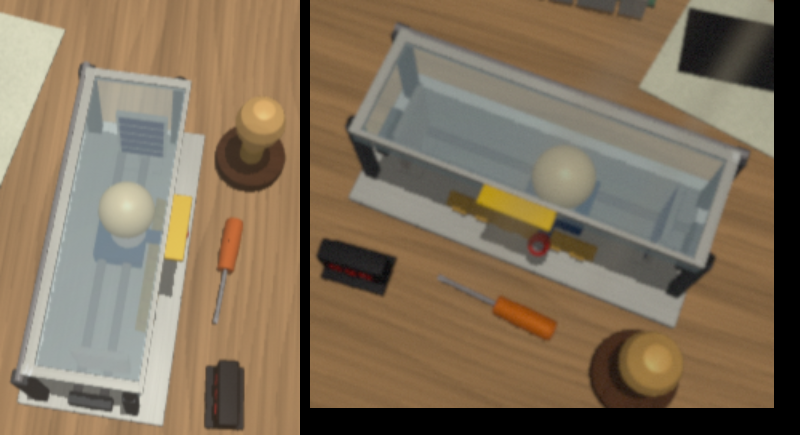

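Run:
```python
from h import *
print(tri((329.3,212),(324.4,253.8)))
bot.job_done()
```

```text
(array([0.48410077, 0.01140209, 0.16135596]), [np.float64(0.0006754800339178501), np.float64(0.0006754800339178217)])
the job is handed in; nothing more can be done
```

The job is handed in: the carriage moved one notch towards the solar cell, the knob looked fully home in the last wrist picture, the cover was pressed gently down to its stop, and the final pictures show the bulb and bystanders undisturbed with the arm clear (about 14.5 s used).

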